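# Dispense one tube cap and nudge it onto the square mat

## Robot

A 6-joint arm with a two-finger parallel gripper is mounted at the origin on the work surface. World frame = base frame: x ahead of the robot, y to its left, z up, the work surface at z = 0. Lengths are in m, angles in degrees, forces in N, time in s.
With the tool pointing down it reaches from about 0.3 to 0.75 m from the base axis. Payload 8.5 kg.
Tool frame: the origin (TCP) lies at the very end of the fingers, on their centre line; the grasp point (between the pads) lies 19 mm behind it (env.pinch_z is the distance from the TCP to the grasp point, in m); z points along the fingers, y is the line along which they close (so a half turn about z gives the same grasp; the last joint's range is limited). The gripper opens to 85 mm and grips with 20 to 120 N. Pads are 22 mm wide; open, the fingers measure 114 mm over their backs; the gripper's body (76 mm by 85 mm) begins 54 mm behind the grasp point. The pads swing forward as they close: fully open they stand 13 mm farther back than shut.
Start: joints at [-81.205, 21.807, 74.336, -0, 83.858, -12.336], TCP at [0.198, -0.513, 0.231] pointing down, gripper open.
Joint ranges: [-178.18, 178.18], [-50.72, 133.34], [12.68, 142.11], [-81.47, 261.47], [9.98, 163.14], [-165.26, 165.26]. Speed limits (degrees/s): [136.94, 136.94, 180, 180, 180, 180].

## Interface

Orientations are given as a 3x3 rotation matrix whose columns are the frame's x, y, z axes.
In Python, from rig import env, viewer gives the robot as it stands.
- The arm moves only by the tool drive_tool, never from a script. Its argument "series" is a list of rows, each a list of 3 entries, a list of its own where there are three numbers: the shift along the tool's x, y, z in m, then the turn about the tool's z in degrees, then the finger opening in m, from 0 to 0.0854. A call has 1 to 20 rows; each row is the pose to reach, as a shift and turn from the pose commanded when the call began, along the tool's axes at that moment; what a row does not reach only later rows make up. A row lasts 1/10 s, in which the tool goes at most 50 mm and 8.59 degrees, less where a joint would pass 70% of its speed; a pose out of reach is approached as far as the arm can. A call with a gripper value outside its range is refused whole. The fingers move at their own pace and stop on an object; "newtons" is the grip in N (left out, the last holds). Time passes only in rows, so rows that repeat a pose let the fingers close. It gives the time, the measured TCP pose, the force, the opening and the grip force at its end, in the units of the state.
- env.observe(): the state, without advancing time (a new reading comes with each control period).
- viewer.get_image(name): name is "side" or "top" or "wrist"; returns a dict with "img" (400x640x3 uint8, red, green, blue), "depth" (400x640 float32, m along the optical axis (not along the pixel's ray), 0 where there is no reading), "camera_matrix" (3x3 intrinsics, pixels), "rvec" (rotation vector, rad) and "tvec" (3), from world to camera coordinates, as OpenCV has them. Camera axes: x right, y down, z forward; pixel columns grow to the right and rows downward; lengths in m; the calibration is good to about 2 mm. A picture is of the moment at which its call begins.
- env.close_job(): hands the job in; it is judged then, once.
The state is a dict: "time_s": time; "q": joint angles; "qvel": joint speeds; "joint_efforts": joint torques, N m; "position": TCP position; "tool_rot": TCP orientation; "ft_force": force on the tool from outside, world axes, zero at the start; "wrist_torque": the same for the moment, N m; "grip_width": finger opening in m; "gripper_force": force on a finger pad.
Only numpy, scipy, OpenCV 4.12 (cv2) and the standard library are available. Lean on these libraries where they do the work, as an engineer would, in place of code of your own. Each camera call takes 0.05 s, during which the arm holds its last target. There are 200 camera calls.

## Task

Press the black plunger of the cap dispenser fully down once and let it spring back up, so that a single white tube cap comes out of the slot. Then push that cap aside along the bench with the fingers until it lies wholly on the square mat (not the round one). Keep the cap flat on the bench without picking it up, leave the other caps in the dispenser, do not disturb the jar, the bottle or the tube rack, and finish clear of everything.

Things in the scene. Friction and masses are not known exactly. Their poses are not given: they have to be found in the camera images.
- dispenser: Fixed dispenser. Origin on the bench under the centre of the magazine; caps come out along its +x, y across, z up. Clear magazine without floor, 53 mm wide, 50 mm high, front face 26 mm from the origin, three caps stacked on the bench in it. White housing behind, 59 mm high, reaches 130 mm along -x and carries the plunger, 80 mm from the origin along -x.
- outlet (a point): Point on the open bench 91 mm from the dispenser's origin along its +x, ahead of the slot (37 mm wide, 16 mm high) at the foot of the magazine's front. Pressing the plunger drives a pusher 4 times as far, which shoves the bottom cap out to about here (a little farther if pressed fast); the pusher then springs back and the next cap drops down.
- plunger_top (a point): Centre of the top face of the plunger's round black head (38 mm diameter, 12 mm thick), 100 mm above the bench at rest; it moves straight down when pressed, 25 mm to the stop.
- plunger (a joint): Plunger travel in m: 0 up (rest), 0.025 fully down. Spring return; about 3 N to start and 9 to 12 N fully down.
- cap1_center (a point): Centre (half-way up, 6.5 mm above the bench when lying flat) of the bottom cap of the stack, the one that comes out: white ribbed plastic screw cap, a disc 34 mm in diameter and 13 mm high, about 20 g, z along its axis.
- cap2_center (a point): Centre of the second cap from the bottom, same size; must stay in the magazine (it drops to the bottom after the press).
- cap3_center (a point): Centre of the top (third) cap, same size; must stay in the magazine.
- square_mat: Target: thin dark square mat, 90 mm by 90 mm, stuck flush to the bench (0.6 mm, no edge to catch on), on one side of the outlet. Origin at its centre on the bench; x and y axes parallel to its sides.
- round_mat: Thin dark round mat, 90 mm in diameter, flush with the bench, on the other side of the outlet; not the target. Origin at its centre on the bench.
- jar: Loose amber jar, 48 mm in diameter, 65 mm high, standing ahead of the outlet. Origin at the centre of its underside. Leave alone.
- bottle: Loose clear bottle, 60 mm in diameter, 130 mm high, standing to the robot's left. Origin at the centre of its underside. Leave alone.
- tube_rack: Loose grey rack of six capped tubes, 100 by 70 mm, 92 mm high, standing to the robot's right. Origin at the centre of its underside. Leave alone.
Mind the look-alikes: they are no part of the job. What is shaped like the part that bears cap3_center but pink is not meant. What is shaped like the dispenser but orange is not meant.

How it is judged:
By the outcome, as a careful person would: the job done as asked, in the order asked, and still so for the second after the job is handed in, with the robot touching nothing.
It also fails if it takes over 43 s, if anything falls off the work surface, if the arm or the gripper's body presses on something with over 40 N, if the wrist force passes 120 N, or if a joint passes its speed limit or range.

## Working session

There is one attempt and no reset: what is moved stays moved. The work goes in short steps, Python scripts to look and compute and a tool call to move; the robot and the scene stay as the last step left them, time stands still between calls to the robot, and variables do not carry over. Pictures are saved under pics/ and viewed, at most 10 in all, crops included, and the job is handed in when it is done.

Besides the shell and the picture viewer there is one more tool, called after "Call:" as a command line: name --argument value ..., lists and objects as JSON in quotes. drive_tool: Moves the arm, as the interface text tells. Its arguments: {"type":"object","properties":{"series":{"type":"array"},"newtons":{"type":"number"}},"required":["series"]}

```bash
mkdir -p pics; cat > h.py <<'E'
import numpy as np, cv2
from rig import env, viewer
def snap(n,f=None):
    d=viewer.get_image(n)
    if f: cv2.imwrite('pics/'+f,d['img'][...,::-1])
    d['R']=cv2.Rodrigues(np.array(d['rvec'],float))[0]; d['t']=np.array(d['tvec'],float).ravel(); d['K']=np.array(d['camera_matrix']); return d
def cloud(d):
    v,u=np.mgrid[0:400,0:640]; z=d['depth']; K=d['K']
    p=np.stack([(u-K[0,2])/K[0,0]*z,(v-K[1,2])/K[1,1]*z,z],-1)
    return (p-d['t'])@d['R']
def onplane(d,u,v,z=0):
    r=d['R'].T@np.linalg.inv(d['K'])@[u,v,1]; c=-d['R'].T@d['t']
    return c+r*(z-c[2])/r[2]
E
python3 - <<'E'
from h import *
s=env.observe(); print(s['position'],s['tool_rot'],s['time_s'])
snap('top','top.png'); snap('side','side.png')
E
```

```text
[ 0.19822048 -0.51272023  0.23069665] [[ 9.32768261e-01  3.60476521e-01 -2.21531348e-04]
 [ 3.60476444e-01 -9.32767158e-01  1.47026400e-03]
 [ 3.23358484e-04 -1.45127242e-03 -9.99998895e-01]] 0.0
```

View pics/top.png

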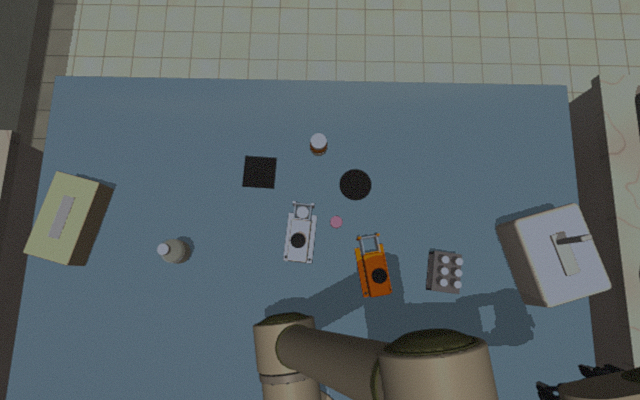

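View pics/side.png

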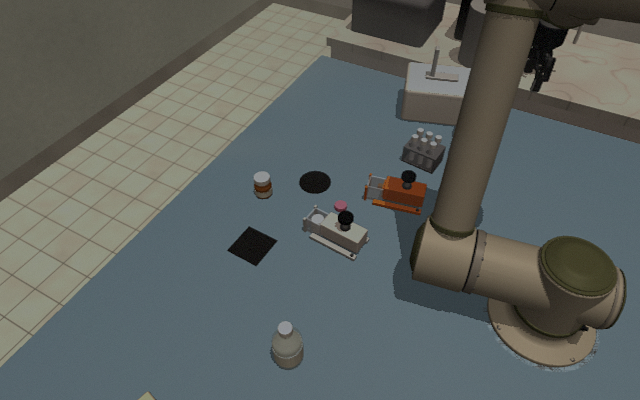

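The top view shows two dispensers, the white one I want (plunger at 297,240) and the orange decoy (380,275). A loose pink cap, also a decoy, is at 336,222. The square mat is at 260,172, the round mat (not the target) at 355,184 and the jar at 318,143. I'll measure these and check the choice in a close crop.

```bash
python3 - <<'E'
from h import *
d=snap('top'); P=cloud(d); im=d['img'].astype(int)
cv2.imwrite('pics/crop.png',cv2.resize(d['img'][125:305,225:405,::-1],(600,600),interpolation=cv2.INTER_CUBIC)[:600])
g=im.sum(2)
def comp(x0,x1,y0,y1,m,name,z=None):
    mm=np.zeros(g.shape,bool); mm[y0:y1,x0:x1]=m[y0:y1,x0:x1]
    v,u=np.nonzero(mm); p=P[mm]
    print(name,len(u),u.mean(),v.mean(),'med',np.median(p,0).round(4), 'plane', onplane(d,u.mean(),v.mean(),np.median(p[:,2]) if z is None else z).round(4))
    return np.stack([u,v],1)
dark=g<110
m=comp(235,285,145,200,dark,'sq',0)
r=cv2.minAreaRect(m.astype(np.float32)); print([onplane(d,*c).round(4) for c in cv2.boxPoints(r)])
comp(335,375,165,205,dark,'round',0)
comp(285,312,228,252,dark,'plunger',.1)
comp(285,320,200,270,g>330,'housing')
h=P[200:275,280:325].reshape(-1,3)
for lo,hi in((.055,.064),(.045,.053),(.09,.11),(.03,.045)):
    q=h[(h[:,2]>lo)&(h[:,2]<hi)]
    if len(q)>5:
        r=cv2.minAreaRect((q[:,:2]*1000).astype(np.float32)); print(lo,len(q),q.mean(0).round(4),r, cv2.boxPoints(r).round(0).tolist())
comp(325,347,213,231,(im[...,0]-im[...,1])>40,'pink')
j=P[125:165,300:335].reshape(-1,3); q=j[j[:,2]>.055]; print('jar',q.mean(0).round(4))
o=P[225:305,345:400].reshape(-1,3); q=o[o[:,2]>.03]; print('orange',q.min(0),q.max(0))
s=P[:];
E
```

```text
sq 877 259.02280501710374 171.9532497149373 med [0.6679 0.1366 0.0013] plane [0.6686 0.1368 0.    ]
[array([0.6277, 0.1812, 0.    ]), array([ 0.7144,  0.1801, -0.    ]), array([0.7099, 0.0928, 0.    ]), array([0.6234, 0.0951, 0.    ])]
round 696 354.7916666666667 184.28304597701148 med [ 0.6382 -0.1313  0.0014] plane [ 0.6386 -0.1311  0.    ]
plunger 111 297.55855855855856 239.86486486486487 med [0.4719 0.0197 0.1008] plane [0.4721 0.0186 0.1   ]
housing 1213 300.0090684253916 233.73042044517726 med [0.4988 0.0139 0.0514] plane [0.4924 0.0151 0.0514]
0.055 617 [0.4751 0.0168 0.0596] ((497.7387390136719, 16.13452911376953), (50.706634521484375, 150.2213897705078), 85.53487396240234) [[421.0, -3.0], [571.0, -15.0], [575.0, 36.0], [425.0, 47.0]]
0.045 108 [0.5542 0.009  0.0489] ((499.62451171875, 14.266288757324219), (55.46355438232422, 154.52076721191406), 85.3811264038086) [[420.0, -7.0], [574.0, -20.0], [579.0, 36.0], [425.0, 48.0]]
0.09 184 [0.472  0.0179 0.1007] ((471.783935546875, 17.513090133666992), (34.594791412353516, 34.44473648071289), 2.4119131565093994) [[454.0, 34.0], [455.0, -0.0], [490.0, 1.0], [488.0, 35.0]]
0.03 158 [0.5474 0.01   0.0388] ((496.8035583496094, 10.885385513305664), (53.5366325378418, 150.62977600097656), 87.33648681640625) [[420.0, -12.0], [571.0, -19.0], [573.0, 34.0], [423.0, 41.0]]
pink 15 336.53333333333336 220.06666666666666 med [ 0.5363 -0.0819  0.0137] plane [ 0.5353 -0.0808  0.0137]
jar [ 0.7342 -0.028   0.084 ]
orange [ 0.33839641 -0.21489232  0.03080698] [ 0.49864767 -0.02958907  1.07625968]
```

View pics/crop.png

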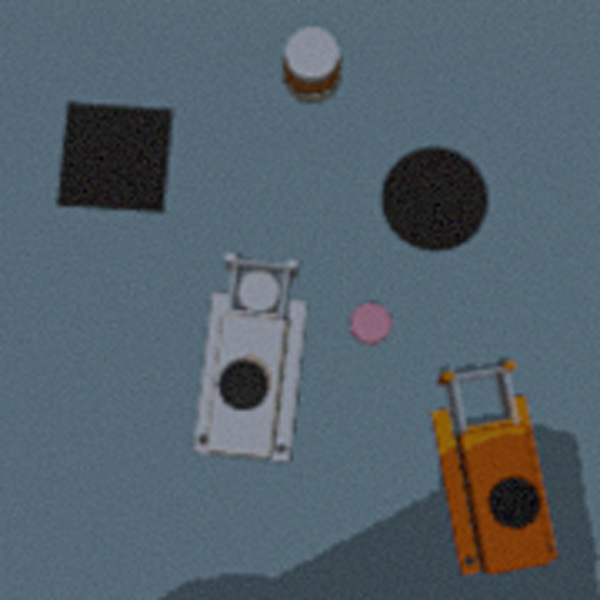

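The crop shows the white dispenser with a cap visible in its magazine, pointing about -5° from world x. The orange dispenser and the pink cap are decoys. I'm moving above the white plunger at about (0.472, 0.018), with fingers shut and turned ready for the push.

Call:
drive_tool --series '[[[0.05,-0.044,0.0],-7,0.0],[[0.447,-0.397,0.07],-61,0.0],[[0.447,-0.397,0.07],-61,0.0],[[0.447,-0.397,0.07],-61,0.0],[[0.447,-0.397,0.07],-61,0.0],[[0.447,-0.397,0.07],-61,0.0],[[0.447,-0.397,0.07],-61,0.0],[[0.447,-0.397,0.07],-61,0.0],[[0.447,-0.397,0.07],-61,0.0],[[0.447,-0.397,0.07],-61,0.0],[[0.447,-0.397,0.07],-61,0.0],[[0.447,-0.397,0.07],-61,0.0],[[0.447,-0.397,0.07],-61,0.0],[[0.447,-0.397,0.07],-61,0.0],[[0.447,-0.397,0.07],-61,0.0],[[0.447,-0.397,0.07],-61,0.0],[[0.447,-0.397,0.07],-61,0.0]]' --newtons 30

```text
time_s: 1.85
position: [0.4719, 0.0174, 0.1616]
tool_rot: [[0.139, 0.99, 0.0], [0.99, -0.139, -0.0], [-0.0, 0.0, -1.0]]
ft_force: [0.3, -0.1, 0.8]
grip_width: -0.0004
gripper_force: 0.0
```

```bash
python3 - <<'E'
from h import *
d=snap('wrist','w1.png'); P=cloud(d)
m=(abs(P[...,2]-.1)<.004)&(np.hypot(P[...,0]-.472,P[...,1]-.018)<.03)
print(m.sum(), P[m].mean(0) if m.any() else 0, P[m].min(0),P[m].max(0))
s=snap('side');Q=cloud(s)
q=Q[(abs(Q[...,2]-.1)<.006)&(np.hypot(Q[...,0]-.472,Q[...,1]-.018)<.03)];print(len(q),q.min(0),q.max(0))
E
```

```text
1887 [0.47077599 0.01833253 0.099609  ] [ 0.45198208 -0.00094108  0.09602431] [0.4890762  0.03607781 0.10207984]
173 [0.45195404 0.00137614 0.09452539] [0.48846775 0.03759154 0.10332308]
```

View pics/w1.png

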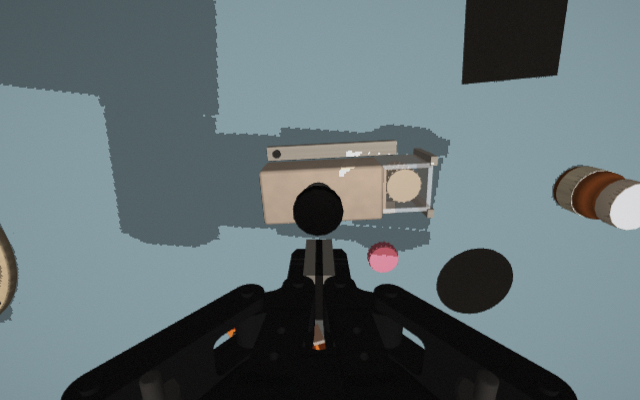

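The wrist view shows the black head right ahead of the fingers (318,210), and its depth centre agrees with the TCP to 1 mm. I'll press slowly to the stop.

Call:
drive_tool --series '[[[0.0,0,0.03],0,0],[[0.0,0,0.055],0,0],[[0.0,0,0.06],0,0],[[0.0,0,0.062],0,0],[[0.0,0,0.065],0,0],[[0.0,0,0.068],0,0],[[0.0,0,0.071],0,0],[[0.0,0,0.074],0,0],[[0.0,0,0.077],0,0],[[0.0,0,0.08],0,0],[[0.0,0,0.082],0,0],[[0.0,0,0.084],0,0],[[0.0,0,0.086],0,0],[[0.0,0,0.087],0,0],[[0.0,0,0.0875],0,0],[[0.0,0,0.0875],0,0]]'

```text
time_s: 3.55
position: [0.4727, 0.0183, 0.0753]
tool_rot: [[0.137, 0.991, 0.002], [0.991, -0.137, -0.001], [-0.0, 0.003, -1.0]]
ft_force: [-3.5, 0.2, 8.1]
grip_width: 0.0
gripper_force: 4.1
```

```bash
python3 - <<'E'
from h import *
s=env.observe(); print(s['position'],s['ft_force'],s['time_s'])
E
```

```text
[0.47271554 0.01825128 0.07534558] [-3.46377265  0.17044421  8.09643132] 3.55
```

Only 8 N so far, so I'll press a bit further until the force shows the stop.

Call:
drive_tool --series '[[[0.0,0,0.001],0,0],[[0.0,0,0.0015],0,0],[[0.0,0,0.002],0,0],[[0.0,0,0.002],0,0]]'

```text
time_s: 3.95
position: [0.4729, 0.0182, 0.0749]
tool_rot: [[0.137, 0.991, 0.004], [0.991, -0.137, -0.001], [-0.001, 0.004, -1.0]]
ft_force: [-9.1, 0.4, 27.6]
grip_width: 0.0001
gripper_force: 13.9
```

The force rose to 28 N with no further travel, so the plunger is on its stop. Rising now.

Call:
drive_tool --series '[[[0.0,0,-0.003],0,0],[[0.0,0,-0.006],0,0],[[0.0,0,-0.01],0,0],[[0.0,0,-0.015],0,0],[[0.0,0,-0.02],0,0],[[0.0,0,-0.025],0,0],[[0.0,0,-0.03],0,0],[[0.0,0,-0.05],0,0],[[0.0,0,-0.09],0,0],[[0.0,0,-0.09],0,0],[[0.0,0,-0.09],0,0]]'

```text
time_s: 5.05
position: [0.4721, 0.0185, 0.1622]
tool_rot: [[0.137, 0.991, 0.001], [0.991, -0.137, -0.0], [0.0, 0.001, -1.0]]
ft_force: [0.5, -0.1, -1.3]
grip_width: -0.0
gripper_force: 0.0
```

```bash
python3 - <<'E'
from h import *
s=env.observe(); print(s['position'],s['tool_rot'][:,0])
d=snap('wrist','w2.png'); P=cloud(d)
for n,d in(('wrist',d),('top',snap('top'))):
    P=cloud(d); r=(P[...,0]>.595)&(P[...,0]<.705)&(abs(P[...,1])<.06)
    m=r&(P[...,2]>.009)&(P[...,2]<.018)
    if m.sum()>3:
        v,u=np.nonzero(m);print(n,m.sum(),P[m].mean(0),P[m].min(0),P[m].max(0),onplane(d,u.mean(),v.mean(),.013))
    j=(P[...,0]>.69)&(P[...,0]<.78)&(abs(P[...,1]+.03)<.05)&(P[...,2]>.02)
    if j.any(): print('jar',P[j].min(0),P[j].max(0),np.median(P[j],0))
E
```

```text
[0.47212114 0.01851108 0.16218161] [1.36903926e-01 9.90584329e-01 5.14516478e-05]
wrist 832 [0.63991027 0.00281372 0.01238638] [ 0.62332164 -0.01501973  0.00903137] [0.6576063  0.01922194 0.01476007] [0.63959323 0.00307606 0.013     ]
jar [ 0.71533814 -0.05114502  0.02003418] [ 0.75430436 -0.00387429  0.0669367 ] [ 0.72648544 -0.02242037  0.05346267]
top 109 [0.64247764 0.00272991 0.01303889] [ 0.62550138 -0.01218148  0.00904712] [0.65972599 0.01811426 0.01693017] [0.64247372 0.00273076 0.013     ]
jar [ 0.71767391 -0.05164446  0.0203667 ] [ 0.7632152  -0.00455063  0.07167272] [ 0.73516496 -0.0270904   0.06397032]
```

View pics/w2.png

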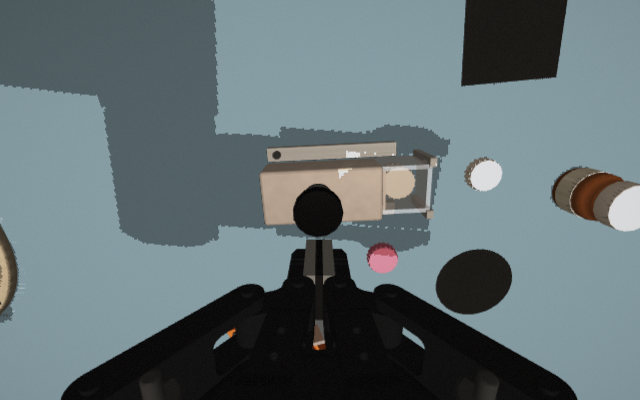

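One white cap is out at (0.641, 0.003), seen in the wrist view at 485,174, and the plunger is back up with the next cap in the magazine. I'll put the fingers behind the cap on its -y side, 24 mm apart so it nests between them, and lower them.

Call:
drive_tool --series '[[[-0.014,0.05,0],3,0.024],[[-0.028,0.1,0],3,0.024],[[-0.042,0.148,0],3,0.024],[[-0.047,0.166,0],3,0.024],[[-0.047,0.166,0],3,0.024],[[-0.047,0.166,0.04],3,0.024],[[-0.047,0.166,0.08],3,0.024],[[-0.047,0.166,0.12],3,0.024],[[-0.047,0.166,0.145],3,0.024],[[-0.047,0.166,0.155],3,0.024],[[-0.047,0.166,0.158],3,0.024],[[-0.047,0.166,0.158],3,0.024]]'

```text
time_s: 6.35
position: [0.6303, -0.0508, 0.0045]
tool_rot: [[0.188, 0.982, 0.001], [0.982, -0.188, -0.0], [-0.0, 0.001, -1.0]]
ft_force: [-0.9, -1.1, 0.5]
grip_width: 0.0243
gripper_force: 0.0
```

```bash
python3 - <<'E'
from h import *
s=env.observe(); print(s['position'],s['tool_rot'][:,0],s['ft_force'],s['grip_width'])
d=snap('wrist','w3.png')
E
```

```text
[ 0.63026557 -0.05077317  0.00451372] [ 1.88466230e-01  9.82079671e-01 -1.67209544e-05] [-0.92993233 -1.07097968  0.5485973 ] 0.024345544378332768
```

View pics/w3.png

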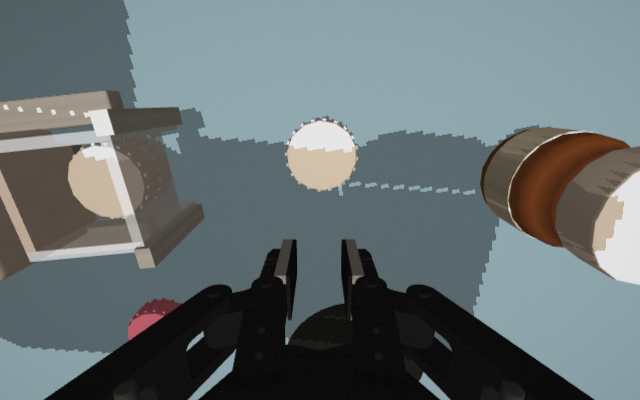

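The cap (322,155) is centred ahead of the gap between the fingers. I'll push along tool x.

Call:
drive_tool --series '[[[0.01,0,0.002],0,0.024],[[0.019,0,0.002],0,0.024],[[0.025,0,0.002],0,0.024],[[0.029,0,0.002],0,0.024],[[0.032,0,0.002],0,0.024],[[0.035,0,0.002],0,0.024],[[0.04,0,0.002],0,0.024],[[0.046,0,0.002],0,0.024],[[0.052,0,0.002],0,0.024],[[0.058,0,0.002],0,0.024],[[0.064,0,0.002],0,0.024],[[0.07,0,0.002],0,0.024],[[0.076,0,0.002],0,0.024],[[0.082,0,0.002],0,0.024],[[0.088,0,0.002],0,0.024],[[0.094,0,0.002],0,0.024],[[0.099,0,0.002],0,0.024],[[0.103,0,0.002],0,0.024],[[0.105,0,0.002],0,0.024]]'

```text
time_s: 8.3
position: [0.6499, 0.0527, 0.0018]
tool_rot: [[0.188, 0.982, -0.0], [0.982, -0.188, 0.0], [0.0, -0.0, -1.0]]
ft_force: [-0.1, -0.5, 0.2]
grip_width: 0.024
gripper_force: 0.1
```

```bash
cat > cap.py <<'E'
from h import *
s=env.observe(); print(s['position'],s['time_s'])
for n in('wrist','top'):
    d=snap(n,n+str(int(s['time_s']*100))+'.png'); P=cloud(d); b=d['img'].astype(int).sum(2)
    m=(P[...,0]>.6)&(P[...,0]<.72)&(abs(P[...,1]-.08)<.12)&(P[...,2]>.009)&(P[...,2]<.018)&(b>260)
    if m.any(): print(n,m.sum(),np.median(P[m],0),P[m].min(0),P[m].max(0))
E
python3 cap.py; ls pics
```

```text
[0.64993291 0.05271154 0.00181089] 8.3
wrist 3387 [0.65388618 0.07588571 0.0125692 ] [0.6332655  0.05761116 0.00900405] [0.6705177  0.09176162 0.01469597]
crop.png
side.png
top.png
top830.png
w1.png
w2.png
w3.png
wrist830.png
```

The cap is nested and following as planned. Continuing another 63 mm.

Call:
drive_tool --series '[[[0.003,0,0],0,0.024],[[0.008,0,0],0,0.024],[[0.014,0,0],0,0.024],[[0.02,0,0],0,0.024],[[0.026,0,0],0,0.024],[[0.032,0,0],0,0.024],[[0.038,0,0],0,0.024],[[0.044,0,0],0,0.024],[[0.05,0,0],0,0.024],[[0.055,0,0],0,0.024],[[0.059,0,0],0,0.024],[[0.062,0,0],0,0.024],[[0.063,0,0],0,0.024],[[0.063,0,0],0,0.024]]'

```text
time_s: 9.8
position: [0.6618, 0.1142, 0.0018]
tool_rot: [[0.188, 0.982, -0.0], [0.982, -0.188, 0.0], [0.0, -0.0, -1.0]]
ft_force: [-0.4, -0.8, 0.8]
grip_width: 0.0238
gripper_force: 0.0
```

Call:
drive_tool --series '[[[-0.005,0,0],0,0.024],[[-0.015,0,0],0,0.024],[[-0.03,0,0],0,0.024],[[-0.04,0,-0.01],0,0.024],[[-0.04,0,-0.05],0,0.024],[[-0.04,0,-0.1],0,0.024],[[-0.04,0,-0.15],0,0.024],[[-0.04,0,-0.17],0,0.024],[[-0.04,0,-0.17],0,0.024]]'

```text
time_s: 10.7
position: [0.6554, 0.0738, 0.1767]
tool_rot: [[0.189, 0.982, 0.008], [0.982, -0.189, -0.001], [0.001, 0.008, -1.0]]
ft_force: [-0.3, -0.7, -0.7]
grip_width: 0.0245
gripper_force: 0.0
```

```bash
python3 cap.py; ls pics; cp pics/wrist[19]*.png pics/final.png
```

```text
[0.65536024 0.07383735 0.17669186] 10.7
wrist 863 [0.66559746 0.13624286 0.01268388] [ 0.6485379  -0.0329173   0.00913558] [0.71752265 0.15216555 0.01781373]
crop.png
side.png
top.png
top1070.png
top830.png
w1.png
w2.png
w3.png
wrist1070.png
wrist830.png
```

View pics/final.png

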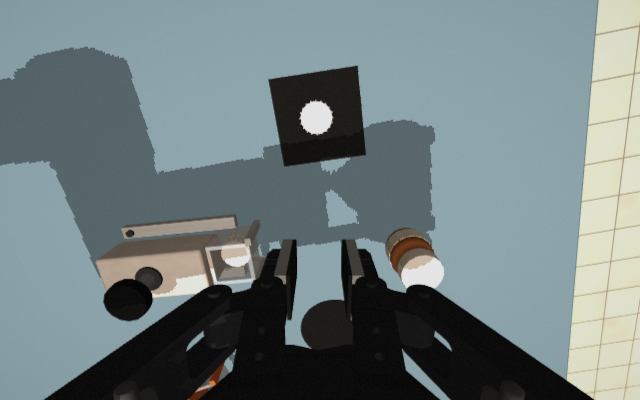

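The cap lies flat near the centre of the square mat (316,117), the jar is still standing, and the arm is clear. I'll let it settle and hand in.

Call:
drive_tool --series '[[[0,0,-0.01],0,0.024],[[0,0,-0.01],0,0.024],[[0,0,-0.01],0,0.024],[[0,0,-0.01],0,0.024]]'

```text
time_s: 11.2
position: [0.6541, 0.0749, 0.1812]
tool_rot: [[0.189, 0.982, -0.001], [0.982, -0.189, 0.0], [-0.0, -0.001, -1.0]]
ft_force: [-0.2, 0.0, 0.0]
grip_width: 0.0241
gripper_force: 0.0
```

```bash
python3 -c "
from rig import env
print(env.close_job())"
```

```text
the job is handed in; nothing more can be done
None
```

I pressed the plunger once to its stop, one cap came out, and I pushed it flat to about the centre of the square mat; the job was handed in at 11.2 s with the arm clear, and no verdict came back.

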